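# Find and draw the unlocked bar of the parcel case

### The job

Only one of the two red-ringed locking bars of the grey parcel case has been unlocked, and it does not show which: find by feel the one that draws. Draw it straight out of its sleeve, keeping it in line until its tail is clear, never forcing a bar or letting it fall, then lay it down in the blue tray and let go of it. The locked bar stays in its sleeve; leave the loupe and the tweezers where they lie.

Things in the scene. Friction and masses are not known exactly. Their poses are not given: they have to be found in the camera images.
- case: Grey steel case, 200 x 200 x 70 mm (x, y, z), fixed; origin at the centre of its underside. On its lid two aluminium sleeves, 44 mm wide, 70 mm long, 106 mm high over the table, at x = -55 and +55, each with a level square bore 16 x 16 mm along y, bore floor 80 mm up. A spring plunger in each presses down on the bar with 5 N. A blue lock housing (108 mm high) hides the tails.
- bar_near: Locking bar, 198 mm, 0.2 to 0.3 kg; origin on its axis at the shoulder of shank and head. Steel shank 14 x 14 mm to y = +125 (tail); red head 22 x 22 mm to y = -12; flat red pull ring of 10 mm round bar in its xy plane to y = -73, 78 mm wide, opening y -15 to -62, 56 mm wide. At first level, axis 87 mm up, head 2 to 10 mm off the mouth: no room to grasp the shank. Sleeve at x = -55.
- mouth_near (a point): Centre of bar_near's sleeve mouth on the resting bar's axis, case frame (-55, -105, 87) mm. The bar draws to the case's -y with about 5 to 12 N if unlocked; if locked it stops hard after 5 to 15 mm.
- near_ring (a point): Middle of that bar's ring opening, bar frame (0, -40, 0) mm.
- near_middle (a point): Point on that bar's shank near its centre of mass, bar frame (0, 35, 0) mm.
- near_tail (a point): Centre of that bar's tail end, bar frame (0, 125, 0) mm. The shank's top has a notch 7 mm deep from y = 79 to 104.
- bar_far: Locking bar, 198 mm, 0.2 to 0.3 kg; origin on its axis at the shoulder of shank and head. Steel shank 14 x 14 mm to y = +125 (tail); red head 22 x 22 mm to y = -12; flat red pull ring of 10 mm round bar in its xy plane to y = -73, 78 mm wide, opening y -15 to -62, 56 mm wide. At first level, axis 87 mm up, head 2 to 10 mm off the mouth: no room to grasp the shank. Sleeve at x = +55.
- mouth_far (a point): Centre of bar_far's sleeve mouth on the resting bar's axis, case frame (+55, -105, 87) mm. The bar draws to the case's -y with about 5 to 12 N if unlocked; if locked it stops hard after 5 to 15 mm.
- far_ring (a point): Middle of that bar's ring opening, bar frame (0, -40, 0) mm.
- far_middle (a point): Point on that bar's shank near its centre of mass, bar frame (0, 35, 0) mm.
- far_tail (a point): Centre of that bar's tail end, bar frame (0, 125, 0) mm. The shank's top has a notch 7 mm deep from y = 79 to 104.
- tray: Open blue plastic tray, 135 x 260 x 24 mm (x, y, z), walls and floor 4 mm thick, fixed; origin at the centre of its underside, long side along its y.
- scale: White bench scale, 135 x 200 x 42 mm, with a round steel pan, fixed; stands beside the tray, its place and the tray's may be swapped.
- loupe: Small black and steel folding loupe, 75 x 32 x 22 mm, loose, origin under the lens; must stay where it is.
- tweezers: Steel tweezers 137 mm long along x, lying on the table, loose; must stay where they are.

How it is judged:
By the outcome, as a careful person would: the job done as asked, in the order asked, and still so for the second after the job is handed in, with the robot touching nothing.
It also fails if it takes over 72 s, if anything falls off the work surface, if the arm or the gripper's body presses on something with over 40 N, if the wrist force passes 120 N, or if a joint passes its speed limit or range.

### The arm

A 7-joint arm with a two-finger parallel gripper is mounted at the origin on the work surface. World frame = base frame: x ahead of the robot, y to its left, z up, the work surface at z = 0. Lengths are in m, angles in rad, forces in N, time in s.
With the tool pointing down it reaches from about 0.375 to 0.925 m from the base axis. Payload 3.1 kg.
Tool frame: the origin (TCP) lies midway between the tips of the shut fingers; the grasp point (between the pads) lies arm.tcp_to_grasp behind it (arm.tcp_to_grasp is the distance from the TCP to the grasp point, in m); z points along the fingers, y is the direction in which the jaws open and shut (so a half turn about z gives the same grasp; the last joint's range is limited). The gripper opens to 85 mm and grips with 20 to 120 N. Pads are 22 mm wide; open, the fingers measure 114 mm over their backs; the gripper's body (76 mm by 85 mm) begins 54 mm behind the grasp point. The pads swing forward as they close: fully open they stand 13 mm farther back than shut.
Start: joints at [1.013, 0.383, 0.044, 1.598, -0.018, 1.161, -0.05], TCP at [0.288, -0.582, 0.231] pointing down, gripper open.
Joint ranges: [-2.61, 2.61], [-0.41, 2.15], [-1.48, 1.57], [0, 2.5], [-1.57, 4.71], [0.05, 1.97], [-2.85, 2.85]. Speed limits (rad/s): [2.79, 2.79, 3.14, 3.14, 3.14, 3.14, 3.14].

### API

Orientations are given as [roll, pitch, yaw] about the fixed x, y, z axes, in that order (R = Rz(yaw) Ry(pitch) Rx(roll)).
In Python, from station import get_obs, imaging, arm gives the robot as it stands. The module is installed in compiled form; this text tells all that it offers.
- The arm moves only by the tool apply_moves, never from a script. Its argument "commands" is a list of rows, each a list of 4 numbers: the shift along the tool's x, y, z in cm, then the turn about the tool's z in degrees. A call has 1 to 10 rows; each row shifts and turns the commanded pose from where the row before left it, along the tool's axes as they then stand; what a row does not reach is not made up. A row lasts 1/8 s, in which the tool goes at most 62.5 mm and 10.7 degrees, less where a joint would pass 70% of its speed; a pose out of reach is approached as far as the arm can. A call is refused whole if a number of a shift passes 6.25 or a number of a turn 10.7, either way. A call with a gripper value outside its range is refused whole. "fingers" is the opening, from 0 (shut) to 1 (fully open), set as the call begins (left out, the last holds). The fingers move at their own pace and stop on an object; the grip force is fixed at half the most. Time passes only in rows, so rows that do not move let the fingers close. It gives the time, the measured TCP pose, the force and the opening at its end, in the units of the state.
- get_obs(): the state, without advancing time (a new reading comes with each control period).
- imaging.read_camera(name): name is "side" or "top" or "wrist"; returns the picture (420x560x3 uint8, red, green, blue); there is no depth.
- imaging.camera_params(name): a dict with "mtx" (3x3 intrinsics, pixels), "dist" ([k1, k2, p1, p2, k3] as OpenCV has them; the pictures are not rectified), "R" (3x3) and "t" (3): a world point X has camera coordinates R X + t; the wrist camera has in their place "hand_eye" (4x4, takes a point from camera to tool coordinates, whose origin is the TCP and whose axes are the flange's). Camera axes: x right, y down, z forward; pixel columns grow to the right and rows downward; lengths in m; the calibration is good to about 2 mm. A picture is of the moment at which its call begins: read the wrist's pose just before it. camera_params takes no time and is no camera call.
- arm.finish_job(): hands the job in, once; it reports no verdict.
The state is a dict: "clock": time; "joint_positions": joint angles; "joint_vel": joint speeds; "joint_torque": joint torques, N m; "eef_pos": TCP position; "eef_rot": TCP orientation; "ft_force": force on the tool from outside, world axes, zero at the start; "wrist_torque": the same for the moment, N m; "finger_gap": finger opening in m.
Only numpy, scipy, OpenCV 4.12 (cv2) and the standard library are available. Lean on these libraries where they do the work, as an engineer would, in place of code of your own. Each camera call takes 0.05 s, during which the arm holds its last target.

## Working session

There is one attempt and no reset: what is moved stays moved. The work goes in short steps, Python scripts to look and compute and a tool call to move; the robot and the scene stay as the last step left them, time stands still between calls to the robot, and variables do not carry over. Pictures are saved under pics/ and viewed, and the job is handed in when it is done.

Besides the shell and the picture viewer there is one more tool, called as name(argument=value, ...) on one line, values as JSON. apply_moves: Moves the arm, as the interface text tells. Its arguments: {"type":"object","properties":{"commands":{"type":"array","items":{"type":"array","items":{"type":"number"}}},"fingers":{"type":"number"}},"required":["commands"]}

```bash
mkdir -p pics; cat > a.py <<'E'
from station import get_obs, imaging, arm
import numpy as np, cv2
o=get_obs(); print({k:np.round(v,3).tolist() for k,v in o.items()}); print(arm.tcp_to_grasp)
for n in ("side","top","wrist"):
    im=imaging.read_camera(n); cv2.imwrite(f"pics/{n}0.png",im[:,:,::-1]); p=imaging.camera_params(n)
    print(n,{k:np.round(v,4).tolist() for k,v in p.items()})
E
python3 a.py
```

```text
{'clock': 0.0, 'joint_positions': [1.013, 0.384, 0.044, 1.6, -0.018, 1.161, -0.05], 'joint_vel': [-0.001, -0.0, -0.0, 0.001, -0.001, -0.001, -0.002], 'joint_torque': [-0.0, -43.346, 1.025, -24.951, 0.011, 0.011, 0.0], 'eef_pos': [0.288, -0.582, 0.23], 'eef_rot': [-3.139, 0.0, 0.46], 'ft_force': [0.572, -0.954, -0.398], 'wrist_torque': [0.019, -0.007, 0.041], 'finger_gap': 0.086}
0.0187
side {'mtx': [[428.0676, 0.0, 284.8103], [0.0, 428.0676, 209.7761], [0.0, 0.0, 1.0]], 'dist': [-0.0982, 0.0, 0.0, 0.0, 0.0], 'R': [[-0.8663, -0.4993, -0.0144], [-0.2809, 0.5108, -0.8125], [0.4131, -0.6998, -0.5827]], 't': [0.4855, 0.2212, 0.7668]}
top {'mtx': [[468.5348, 0.0, 278.7006], [0.0, 468.5348, 208.8814], [0.0, 0.0, 1.0]], 'dist': [0.0286, 0.0, 0.0, 0.0, 0.0], 'R': [[0.0049, -0.9999, -0.0124], [-0.9851, -0.0027, -0.1722], [0.1721, 0.0131, -0.985]], 't': [0.0015, 0.572, 0.9228]}
wrist {'mtx': [[376.9123, 0.0, 282.8245], [0.0, 376.9123, 209.1929], [0.0, 0.0, 1.0]], 'dist': [-0.0628, 0.0, 0.0, 0.0, 0.0], 'hand_eye': [[-0.0003, -0.9591, -0.2832, 0.0721], [1.0, -0.0007, 0.0011, 0.0002], [-0.0013, -0.2832, 0.9591, -0.1419], [0.0, 0.0, 0.0, 1.0]]}
```

View pics/side0.png

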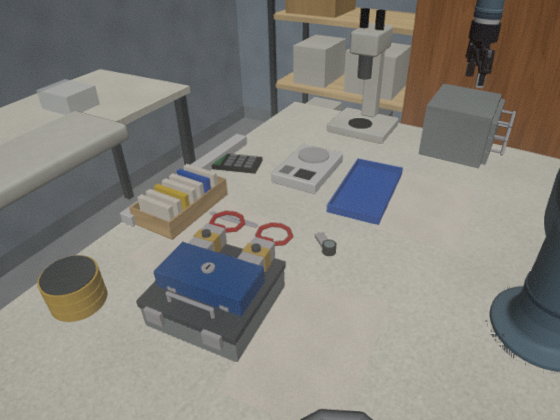

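View pics/top0.png

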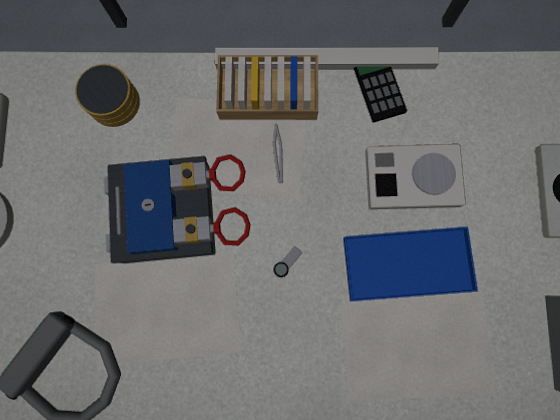

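View pics/wrist0.png

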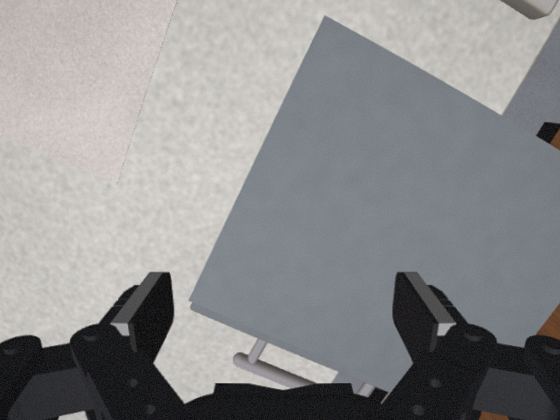

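```bash
cat > h.py <<'E'
from station import get_obs, imaging, arm
import numpy as np, cv2
from scipy.spatial.transform import Rotation as Ro
def ray(n,px,obs=None):
    p=imaging.camera_params(n); q=cv2.undistortPoints(np.array([[px]],float),np.array(p["mtx"]),np.array(p["dist"]))[0,0]
    d=np.array([q[0],q[1],1.])
    if n=="wrist":
        H=np.array(p["hand_eye"]); Rt=Ro.from_euler("xyz",obs["eef_rot"]).as_matrix()
        return np.array(obs["eef_pos"])+Rt@H[:3,3], Rt@H[:3,:3]@d
    R=np.array(p["R"]);return -R.T@np.array(p["t"]),R.T@d
def onz(n,px,z,obs=None):
    c,d=ray(n,px,obs); return c+d*(z-c[2])/d[2]
def proj(n,X,obs=None):
    p=imaging.camera_params(n)
    if n=="wrist":
        H=np.array(p["hand_eye"]); Rt=Ro.from_euler("xyz",obs["eef_rot"]).as_matrix()
        X=np.array(X)-np.array(obs["eef_pos"]); X=(Rt.T@X.T).T; X=(X-H[:3,3])@H[:3,:3]; R=np.eye(3);t=np.zeros(3)
    else: R=np.array(p["R"]);t=np.array(p["t"])
    return cv2.projectPoints(np.array(X,float).reshape(-1,1,3),cv2.Rodrigues(R)[0],t,np.array(p["mtx"]),np.array(p["dist"]))[0].reshape(-1,2)
E
cat > b.py <<'E'
from h import *
for n in ("top","side"):
    im=cv2.imread(f"pics/{n}0.png").astype(int)
    m=((im[:,:,2]>110)&(im[:,:,1]<80)&(im[:,:,0]<80)).astype(np.uint8)
    k,l,s,c=cv2.connectedComponentsWithStats(m)
    for i in range(1,k):
        if s[i,4]>40: 
            ys,xs=np.where(l==i); P=np.array([onz(n,(x,y),.087) for x,y in zip(xs,ys)])
            print(n,s[i],c[i].round(1),"min",P.min(0).round(3),"max",P.max(0).round(3))
for l,px,z in [("lid",(108,163),.07),("lid",(208,156),.07),("lid",(215,255),.07),("lid",(109,262),.07),("tray",(345,237),.024),("tray",(469,228),.024),("tray",(477,290),.024),("tray",(350,300),.024),("slvF",(171,163),.106),("slvN",(174,217),.106)]:
    print(l,onz("top",px,z).round(4))
im=cv2.imread("pics/top0.png")
cv2.imwrite("pics/top0c.png",cv2.resize(im[140:280,95:295],None,fx=4,fy=4,interpolation=cv2.INTER_CUBIC))
E
python3 b.py
```

```text
side [410   0  20  61 387] [420.1  28.3] min [ 0.597 -2.891  0.087] max [ 1.025 -1.238  0.087]
side [ 433    0   41   85 1042] [454.9  38.9] min [ 0.385 -3.075  0.087] max [ 0.776 -1.018  0.087]
side [504  39  25  72 428] [516.6  73.4] min [ 0.171 -1.994  0.087] max [ 0.221 -0.852  0.087]
side [534  55  17  44 133] [541.9  77.1] min [ 0.069 -1.713  0.087] max [ 0.124 -1.033  0.087]
side [410  64  17  19  59] [417.6  75.2] min [ 0.511 -1.19   0.087] max [ 0.596 -0.955  0.087]
side [547  86  13  55 220] [554.8 115.5] min [ 0.021 -1.231  0.087] max [ 0.06  -0.674  0.087]
side [518  91  11  23  61] [523.  103.3] min [ 0.122 -1.083  0.087] max [ 0.155 -0.857  0.087]
side [524 105  16  34 125] [532.7 122.7] min [ 0.084 -0.949  0.087] max [ 0.121 -0.652  0.087]
side [210 211  35  21 221] [228.7 220.2] min [0.604 0.069 0.087] max [0.679 0.133 0.087]
side [256 223  37  22 203] [275.7 232. ] min [0.495 0.058 0.087] max [0.568 0.119 0.087]
lid [0.6637 0.3569 0.07  ]
lid [0.6793 0.1506 0.07  ]
lid [0.4745 0.1303 0.07  ]
lid [0.46   0.3411 0.07  ]
tray [ 0.5168 -0.1358  0.024 ]
tray [ 0.5369 -0.395   0.024 ]
tray [ 0.4091 -0.4026  0.024 ]
tray [ 0.3869 -0.1434  0.024 ]
slvF [0.6542 0.2177 0.106 ]
slvN [0.5455 0.207  0.106 ]
```

View pics/top0c.png

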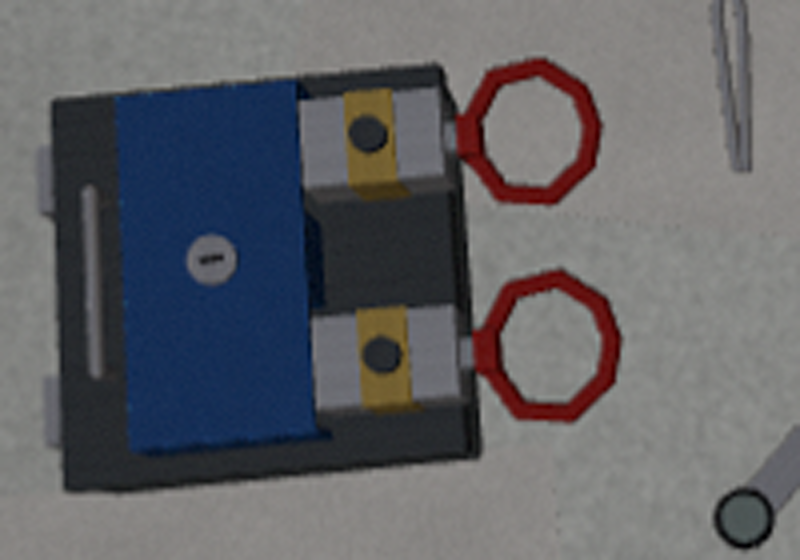

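```bash
cat > c.py <<'E'
from h import *
from scipy.optimize import least_squares
im=cv2.imread("pics/top0.png").astype(int)
m=((im[:,:,2]>1.8*im[:,:,1])&(im[:,:,2]>70)&(im[:,:,2]>1.8*im[:,:,0])).astype(np.uint8)
k,l,s,c=cv2.connectedComponentsWithStats(m)
for i in range(1,k):
    if s[i,4]>40:
        ys,xs=np.where(l==i); P=np.array([onz("top",(x,y),.087) for x,y in zip(xs,ys)])
        print(s[i],P.min(0).round(4),P.max(0).round(4), ((P.min(0)+P.max(0))/2).round(4))
# case pose from lid + sleeve-top corners (crop px /4 + offset)
pts=[((52,100),(100,100,70)) ,((440,66),(100,-100,70)),((481,457),(-100,-100,70)),((66,491),(-100,100,70)),
 ((439,87),(77,-105,106)),((446,177),(33,-105,106)),((454,304),(-33,-105,106)),((461,396),(-77,-105,106))]
px=np.array([[ (a[0]-1.5)/4+95,(a[1]-1.5)/4+140] for a,_ in pts]);X=np.array([b for _,b in pts])/1e3
def f(v):
    c,s=np.cos(v[2]),np.sin(v[2]);W=X.copy();W[:,0]=v[0]+c*X[:,0]-s*X[:,1];W[:,1]=v[1]+s*X[:,0]+c*X[:,1]
    return (proj("top",W)-px).ravel()
r=least_squares(f,[.57,.25,.08],loss="soft_l1");print(r.x.round(4));print(f(r.x).reshape(-1,2).round(1).tolist())
v=r.x;c,s=np.cos(v[2]),np.sin(v[2]);Rz=np.array([[c,-s],[s,c]])
for n,x in(("near",-.055),("far",.055)):
    print(n,"mouth",(v[:2]+Rz@[x,-.105]).round(4))
E
python3 c.py
```

```text
Traceback (most recent call last):
  File "c.py", line 8, in <module>
    ys,xs=np.where(l==i); P=np.array([onz("top",(x,y),.087) for x,y in zip(xs,ys)])
                                      ~~~^^^^^^^^^^^^^^^^^^
  File "h.py", line 12, in onz
    c,d=ray(n,px,obs); return c+d*(z-c[2])/d[2]
        ~~~^^^^^^^^^^
  File "h.py", line 5, in ray
    p=imaging.camera_params(n); q=cv2.undistortPoints(np.array([[px]],float),np.array(p["mtx"]),np.array(p["dist"]))[0,0]
ValueError: time passes only in moves, steps and waits
```

```bash
cat > sv.py <<'E'
from station import imaging
import pickle
pickle.dump({n:imaging.camera_params(n) for n in ("side","top","wrist")},open("cam.pkl","wb"))
E
python3 sv.py && sed -i 's/imaging.camera_params(n)/CAM[n]/; 1a import pickle; CAM=pickle.load(open("cam.pkl","rb"))' h.py && python3 c.py
```

```text
[209 155  36  36 398] [0.6037 0.0738 0.087 ] [0.6766 0.1449 0.087 ] [0.6401 0.1093 0.087 ]
[213 208  37  37 412] [0.4949 0.062  0.087 ] [0.567  0.1336 0.087 ] [0.5309 0.0978 0.087 ]
[0.5694 0.2475 0.1013]
[[0.1, 0.7], [-0.2, 0.0], [-3.6, -1.7], [0.0, -0.3], [0.3, 0.5], [0.1, -0.5], [0.4, 0.6], [0.3, -0.0]]
near mouth [0.5253 0.1374]
far mouth [0.6347 0.1486]
```

```bash
cat > plan.py <<'E'
from h import *
def plan(wps,o=None,dmax=.058,amax=10):
    o=o or get_obs(); p=np.array(o["eef_pos"]);th=o["eef_rot"][2];rows=[]
    for w,yaw in wps:
        w=np.array(w);n=int(max(np.ceil(np.linalg.norm(w-p)/dmax),np.ceil(abs(np.degrees(yaw-th))/amax),1))
        d=(w-p)/n;da=(yaw-th)/n
        for _ in range(n):
            c,s=np.cos(th),np.sin(th)
            rows.append([round(100*(c*d[0]+s*d[1]),2),round(100*(s*d[0]-c*d[1]),2),round(-100*d[2],2),round(-np.degrees(da),2)])
            p=p+d;th+=da
    for i in range(0,len(rows),10):print(rows[i:i+10])
E
python3 - <<'E'
from plan import *
plan([((.288,-.582,.28),.46),((.53,.094,.23),1.671)])
E
```

```text
[[np.float64(-0.01), np.float64(0.01), np.float64(-4.99), np.float64(-0.01)], [np.float64(3.98), np.float64(-3.83), np.float64(0.38), np.float64(-5.34)], [np.float64(4.32), np.float64(-3.45), np.float64(0.38), np.float64(-5.34)], [np.float64(4.62), np.float64(-3.03), np.float64(0.38), np.float64(-5.34)], [np.float64(4.88), np.float64(-2.59), np.float64(0.38), np.float64(-5.34)], [np.float64(5.1), np.float64(-2.12), np.float64(0.38), np.float64(-5.34)], [np.float64(5.27), np.float64(-1.64), np.float64(0.38), np.float64(-5.34)], [np.float64(5.4), np.float64(-1.14), np.float64(0.38), np.float64(-5.34)], [np.float64(5.49), np.float64(-0.63), np.float64(0.38), np.float64(-5.34)], [np.float64(5.52), np.float64(-0.12), np.float64(0.38), np.float64(-5.34)]]
[[np.float64(5.51), np.float64(0.39), np.float64(0.38), np.float64(-5.34)], [np.float64(5.45), np.float64(0.9), np.float64(0.38), np.float64(-5.34)], [np.float64(5.34), np.float64(1.41), np.float64(0.38), np.float64(-5.34)], [np.float64(5.19), np.float64(1.9), np.float64(0.38), np.float64(-5.34)]]
```

apply_moves(commands=[[0,0,-5,0],[4,-3.8,0.4,-5.3],[4.3,-3.5,0.4,-5.3],[4.6,-3,0.4,-5.3],[4.9,-2.6,0.4,-5.3],[5.1,-2.1,0.4,-5.3],[5.3,-1.6,0.4,-5.3],[5.4,-1.1,0.4,-5.3],[5.5,-0.6,0.4,-5.3],[5.5,-0.1,0.4,-5.3]], fingers=0)

```text
clock: 1.4
eef_pos: [0.4589, -0.114, 0.2451]
eef_rot: [3.141, 0.0, 1.295]
ft_force: [0.6, 0.7, -0.2]
finger_gap: -0.0001
```

apply_moves(commands=[[5.5,0.4,0.4,-5.3],[5.4,0.9,0.4,-5.3],[5.3,1.4,0.4,-5.3],[5.2,1.9,0.4,-5.3],[0,0,0,0],[0,0,0,0]])

```text
clock: 2.15
eef_pos: [0.5341, 0.0906, 0.2287]
eef_rot: [-3.14, 0.001, 1.662]
ft_force: [-0.6, -0.0, 0.4]
finger_gap: -0.0003
```

```bash
cat > w.py <<'E'
import sys
from plan import *
o=get_obs(); n=sys.argv[2] if len(sys.argv)>2 else "wrist"; im=imaging.read_camera(n); cv2.imwrite(f"pics/{sys.argv[1]}.png",im[:,:,::-1])
pickle.dump(o,open(f"pics/{sys.argv[1]}.pkl","wb"))
print(o["clock"],np.round(o["eef_pos"],4),np.round(o["eef_rot"],4),np.round(o["ft_force"],2),np.round(o["finger_gap"],4))
E
python3 w.py w1
```

```text
2.15 [0.5341 0.0906 0.2287] [-3.1402e+00  6.0000e-04  1.6625e+00] [-0.59 -0.01  0.36] -0.0003
```

View pics/w1.png

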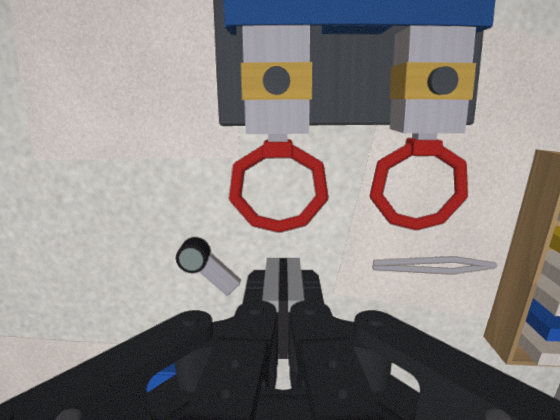

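The wrist view shows both rings: near at about (279,187) with its head at (278,148), and far at (419,184). The sleeve mouths are at row ~133.

```bash
cat > d.py <<'E'
from h import *
from scipy.optimize import least_squares
o=pickle.load(open("pics/w1.pkl","rb")); im=cv2.imread("pics/w1.png").astype(int)
m=((im[:,:,2]>1.8*im[:,:,1])&(im[:,:,2]>80)&(im[:,:,2]>1.8*im[:,:,0])).astype(np.uint8)
k,l,s,c=cv2.connectedComponentsWithStats(m); res=[]
for i in range(1,k):
    if s[i,4]>400:
        mm=(l==i).astype(np.uint8); cs,h=cv2.findContours(mm,cv2.RETR_CCOMP,cv2.CHAIN_APPROX_NONE)
        hole=max([q for q,hh in zip(cs,h[0]) if hh[3]>=0],key=cv2.contourArea)
        M=cv2.moments(hole); cp=(M["m10"]/M["m00"],M["m01"]/M["m00"])
        P=np.array([onz("wrist",q[0],.087,o) for q in hole])
        ce=onz("wrist",cp,.087,o); print(s[i],"hole px",np.round(cp,1),"world",ce.round(4)); res.append((ce[:2],P[:,:2]))
d=res[1][0]-res[0][0];print("sep",np.linalg.norm(d),np.arctan2(d[1],d[0]), "or")
for yaw in(.08,.1,.12):
    u=np.array([np.sin(yaw),-np.cos(yaw)])
    for ce,P in res:
        a=(P-ce)@u; b=(P-ce)@[np.cos(yaw),np.sin(yaw)]; print(yaw,a.min().round(4),a.max().round(4),b.min().round(4),b.max().round(4))
for n,px,z in [("nmouthL",(247,133),.106),("nmouthR",(309,132),.106),("fmouthL",(406,132),.106),("fmouthR",(467,131),.106)]:
    print(n,onz("wrist",px,z,o).round(4))
E
python3 d.py
```

```text
[ 370  138   98   92 3159] hole px [419.  185.6] world [0.6392 0.1077 0.087 ]
[ 229  140   99   92 3079] hole px [278.  187.5] world [0.5302 0.096  0.087 ]
sep 0.10955381018694632 -3.034619235834606 or
0.08 -0.0245 0.0265 -0.0294 0.0295
0.08 -0.0245 0.0272 -0.0295 0.0295
0.1 -0.0246 0.0265 -0.0295 0.0293
0.1 -0.0244 0.0272 -0.0296 0.0294
0.12 -0.0247 0.0266 -0.0296 0.0292
0.12 -0.0244 0.0272 -0.0298 0.0293
nmouthL [0.5053 0.1371 0.106 ]
nmouthR [0.548  0.1417 0.106 ]
fmouthL [0.6153 0.1482 0.106 ]
fmouthR [0.6585 0.1534 0.106 ]
```

```bash
python3 - <<'E'
from plan import *
plan([((.530,.094,.19),1.676),((.530,.094,.074),1.676)])
E
```

```text
[[np.float64(0.49), np.float64(-0.37), np.float64(3.88), np.float64(-0.89)], [np.float64(0.0), np.float64(0.0), np.float64(5.8), np.float64(-0.0)], [np.float64(0.0), np.float64(0.0), np.float64(5.8), np.float64(-0.0)]]
```

apply_moves(commands=[[0.5,-0.4,3.9,-0.9],[0,0,4,0],[0,0,2,0],[0,0,0,0]])

```text
clock: 2.7
eef_pos: [0.5289, 0.0939, 0.1289]
eef_rot: [-3.138, 0.001, 1.676]
ft_force: [0.1, -1.0, 0.4]
finger_gap: 0.0002
```

```bash
python3 w.py w2
```

```text
2.7 [0.5289 0.0939 0.1289] [-3.1381e+00  6.0000e-04  1.6759e+00] [ 0.15 -0.99  0.36] 0.0002
```

View pics/w2.png

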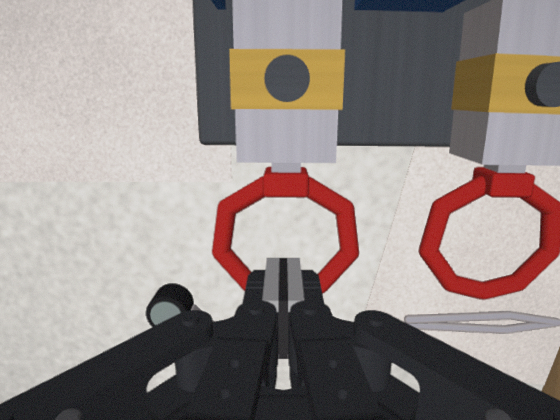

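The finger tips sit over the middle of the near ring opening, at column 283 against the ring centre at 285. I'm descending.

apply_moves(commands=[[0,0.1,2.5,0],[0,0,1.5,0]])

```text
clock: 3.0
eef_pos: [0.5325, 0.0956, 0.0913]
eef_rot: [3.139, 0.0, 1.677]
ft_force: [-0.3, 0.4, 0.0]
finger_gap: -0.0002
```

apply_moves(commands=[[0,0,1.4,0],[0,0,0,0]])

```text
clock: 3.25
eef_pos: [0.5303, 0.0955, 0.0755]
eef_rot: [-3.14, 0.0, 1.678]
ft_force: [0.3, 0.2, 0.4]
finger_gap: 0.0001
```

```bash
python3 w.py w3;python3 w.py s3 side
```

```text
3.25 [0.5303 0.0955 0.0755] [-3.1397e+00  1.0000e-04  1.6781e+00] [0.27 0.2  0.39] 0.0001
3.3 [0.5309 0.0957 0.0762] [-3.141  -0.      1.6781] [ 0.16 -0.53 -0.04] 0.0001
```

View pics/w3.png

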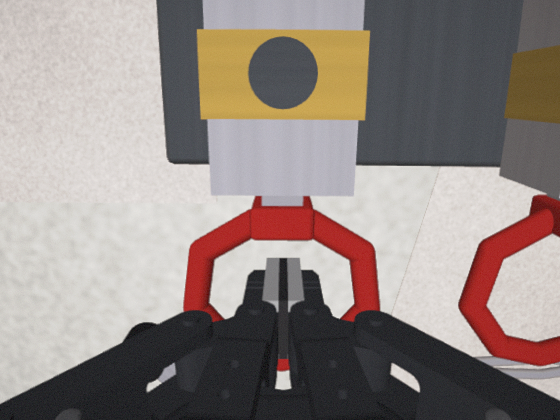

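View pics/s3.png

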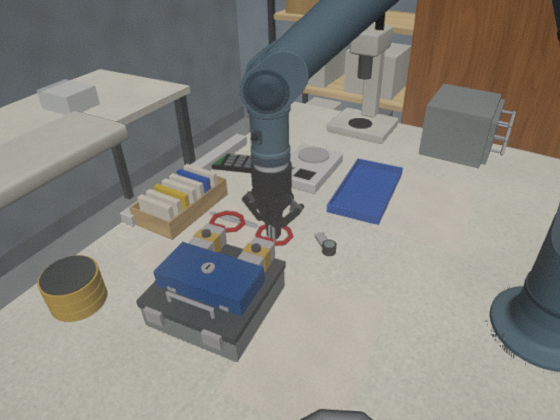

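The fingers are inside the near ring, with the ring around (285,270). I'll feel by drawing in small steps.

apply_moves(commands=[[-0.5,0,0.4,0],[-0.4,0,0,0]])

```text
clock: 3.6
eef_pos: [0.5321, 0.0862, 0.0724]
eef_rot: [3.142, 0.0, 1.678]
ft_force: [0.8, 0.6, -0.6]
finger_gap: 0.0001
```

apply_moves(commands=[[-0.2,0,0,0]])

```text
clock: 3.72
eef_pos: [0.5324, 0.0841, 0.0724]
eef_rot: [3.141, 0.0, 1.677]
ft_force: [-0.1, 0.1, 0.6]
finger_gap: 0.0004
```

apply_moves(commands=[[-0.2,0,0,0]])

```text
clock: 3.85
eef_pos: [0.5326, 0.0826, 0.0724]
eef_rot: [3.141, -0.0, 1.678]
ft_force: [0.0, -0.4, -0.4]
finger_gap: 0.0002
```

apply_moves(commands=[[-0.2,0,0,0]])

```text
clock: 3.98
eef_pos: [0.5327, 0.0819, 0.0725]
eef_rot: [3.141, -0.002, 1.678]
ft_force: [-0.3, 2.6, -0.1]
finger_gap: 0.0001
```

apply_moves(commands=[[-0.2,0,0,0]])

```text
clock: 4.1
eef_pos: [0.5327, 0.0816, 0.0725]
eef_rot: [3.141, -0.004, 1.68]
ft_force: [-1.0, 6.0, -0.0]
finger_gap: -0.0002
```

apply_moves(commands=[[-0.2,0,0,0]])

```text
clock: 4.22
eef_pos: [0.5326, 0.0812, 0.0725]
eef_rot: [3.141, -0.005, 1.681]
ft_force: [-0.8, 7.2, 0.3]
finger_gap: 0.0002
```

apply_moves(commands=[[-0.2,0,0,0]])

```text
clock: 4.35
eef_pos: [0.5327, 0.0798, 0.0725]
eef_rot: [3.141, -0.006, 1.682]
ft_force: [-0.7, 7.5, -0.8]
finger_gap: -0.0003
```

apply_moves(commands=[[-0.2,0,0,0]])

```text
clock: 4.47
eef_pos: [0.5329, 0.078, 0.0725]
eef_rot: [3.141, -0.006, 1.682]
ft_force: [-1.1, 7.0, -0.4]
finger_gap: -0.0003
```

The bar is sliding at about 7 N, but this could still be free play. I'll go on in small steps.

apply_moves(commands=[[-0.2,0,0,0]])

```text
clock: 4.6
eef_pos: [0.5331, 0.076, 0.0725]
eef_rot: [3.141, -0.006, 1.682]
ft_force: [-1.6, 8.1, 1.2]
finger_gap: 0.0003
```

apply_moves(commands=[[-0.2,0,0,0]])

```text
clock: 4.72
eef_pos: [0.5333, 0.0741, 0.0725]
eef_rot: [3.141, -0.006, 1.682]
ft_force: [-1.0, 7.8, -0.9]
finger_gap: -0.0
```

apply_moves(commands=[[-0.2,0,0,0]])

```text
clock: 4.85
eef_pos: [0.5335, 0.0721, 0.0725]
eef_rot: [3.141, -0.006, 1.682]
ft_force: [-1.9, 9.3, -0.3]
finger_gap: -0.0003
```

apply_moves(commands=[[-0.2,0,0,0]])

```text
clock: 4.97
eef_pos: [0.5338, 0.0701, 0.0725]
eef_rot: [3.141, -0.006, 1.682]
ft_force: [-1.2, 8.2, -1.2]
finger_gap: 0.0002
```

apply_moves(commands=[[-0.2,0,0,0]])

```text
clock: 5.1
eef_pos: [0.534, 0.0682, 0.0725]
eef_rot: [3.141, -0.006, 1.682]
ft_force: [-1.6, 7.5, 0.3]
finger_gap: -0.0
```

apply_moves(commands=[[-0.2,0,0,0]])

```text
clock: 5.22
eef_pos: [0.5342, 0.0663, 0.0725]
eef_rot: [3.141, -0.006, 1.682]
ft_force: [-1.5, 8.6, 0.2]
finger_gap: 0.0001
```

apply_moves(commands=[[-0.2,0,0,0]])

```text
clock: 5.35
eef_pos: [0.5344, 0.0643, 0.0725]
eef_rot: [3.141, -0.006, 1.682]
ft_force: [-1.9, 9.9, -0.1]
finger_gap: -0.0002
```

apply_moves(commands=[[-0.2,0,0,0]])

```text
clock: 5.48
eef_pos: [0.5346, 0.0623, 0.0725]
eef_rot: [3.141, -0.006, 1.682]
ft_force: [-1.4, 8.3, -0.5]
finger_gap: 0.0001
```

It has drawn about 20 mm at 8 N with no stop, past the 15 mm play of a locked bar, so the near bar is the unlocked one. I'll continue the straight draw by the ring.

apply_moves(commands=[[-0.3,0,0,0],[-0.3,0,0,0],[-0.3,0,0,0]])

```text
clock: 5.85
eef_pos: [0.5356, 0.0534, 0.0724]
eef_rot: [3.141, -0.006, 1.682]
ft_force: [-0.6, 8.5, 0.3]
finger_gap: 0.0003
```

apply_moves(commands=[[-0.3,0,0,0],[-0.3,0,0,0],[-0.3,0,0,0]])

```text
clock: 6.22
eef_pos: [0.5365, 0.0444, 0.0724]
eef_rot: [3.141, -0.006, 1.682]
ft_force: [-1.3, 8.1, -0.6]
finger_gap: -0.0002
```

apply_moves(commands=[[-0.3,0,0,0],[-0.3,0,0,0]])

```text
clock: 6.48
eef_pos: [0.5371, 0.0384, 0.0723]
eef_rot: [3.141, -0.006, 1.682]
ft_force: [-1.3, 7.7, -0.8]
finger_gap: -0.0003
```

apply_moves(commands=[[-0.3,0,0,0],[-0.3,0,0,0]])

```text
clock: 6.72
eef_pos: [0.5377, 0.0324, 0.0723]
eef_rot: [3.141, -0.006, 1.682]
ft_force: [0.1, 7.6, -0.2]
finger_gap: 0.0005
```

apply_moves(commands=[[-0.3,0,0,0],[-0.3,0,0,0]])

```text
clock: 6.98
eef_pos: [0.5383, 0.0263, 0.0722]
eef_rot: [3.142, -0.006, 1.682]
ft_force: [0.1, 7.6, 0.3]
finger_gap: -0.0002
```

```bash
python3 w.py w4;python3 w.py t4 top
```

```text
6.975 [0.5383 0.0263 0.0722] [ 3.1415 -0.0057  1.682 ] [0.1 7.6 0.3] -0.0002
7.025 [0.5384 0.0252 0.0722] [-3.1414 -0.0046  1.6814] [-0.    4.83  0.35] 0.0002
```

View pics/w4.png

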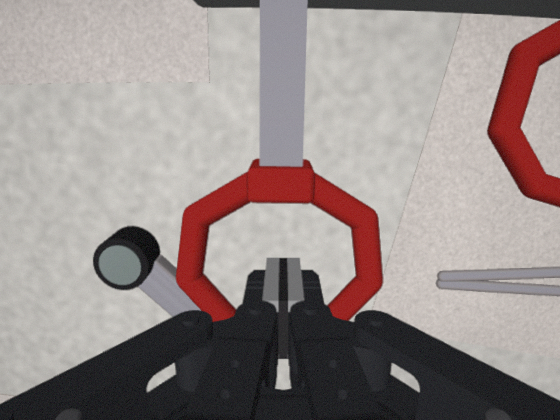

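```bash
python3 - <<'E'
from h import *
o=pickle.load(open("pics/w4.pkl","rb"))
for a in [(260,8),(307,8),(260,162),(302,162)]: print(onz("wrist",a,.094,o).round(4))
for a in [(249,163),(312,163)]: print(onz("wrist",a,.098,o).round(4))
E
```

```text
[0.5212 0.1229 0.094 ]
[0.5349 0.1244 0.094 ]
[0.5256 0.0775 0.094 ]
[0.539 0.079 0.094]
[0.5224 0.0775 0.098 ]
[0.5419 0.0796 0.098 ]
```

apply_moves(commands=[[0.6,0,0,0],[0.4,0,0,0],[0,0,0,0]])

```text
clock: 7.45
eef_pos: [0.5381, 0.0308, 0.0724]
eef_rot: [3.141, 0.001, 1.678]
ft_force: [0.1, -1.0, -0.1]
finger_gap: -0.0001
```

apply_moves(commands=[[0,0,-3,0],[0,0,-4,0],[0,0,0,0]])

```text
clock: 7.82
eef_pos: [0.5413, 0.0308, 0.146]
eef_rot: [3.134, 0.001, 1.677]
ft_force: [-0.0, 1.4, 0.2]
finger_gap: -0.0001
```

```bash
python3 w.py w5
```

```text
7.825 [0.5413 0.0308 0.146 ] [3.1337e+00 1.4000e-03 1.6771e+00] [-0.03  1.38  0.19] -0.0001
```

View pics/w5.png

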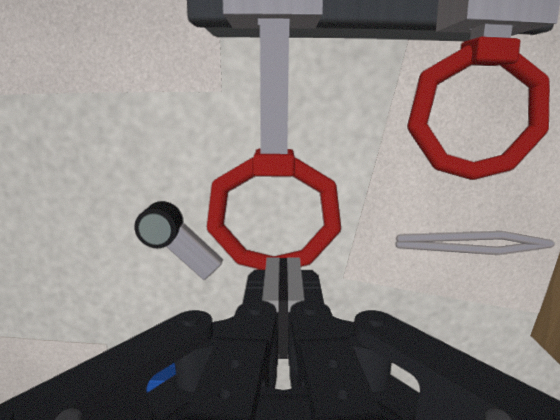

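```bash
python3 - <<'E'
from plan import *
o=pickle.load(open("pics/w5.pkl","rb"))
for a in [(260,25),(289,25),(261,148),(287,148)]: print(onz("wrist",a,.094,o).round(4))
plan([((.5298,.109,.146),1.673)])
E
```

```text
[0.5202 0.1352 0.094 ]
[0.5339 0.1367 0.094 ]
[0.526 0.077 0.094]
[0.5393 0.0784 0.094 ]
[[np.float64(3.95), np.float64(-0.07), np.float64(-0.1), np.float64(0.12)], [np.float64(3.95), np.float64(-0.08), np.float64(-0.1), np.float64(0.12)]]
```

apply_moves(commands=[[4,-0.1,0,0],[3.9,-0.1,0,0],[0,0,0,0],[0,0,0,0]], fingers=0.6)

```text
clock: 8.38
eef_pos: [0.5268, 0.1083, 0.141]
eef_rot: [-3.139, 0.001, 1.678]
ft_force: [0.8, -0.0, 0.3]
finger_gap: 0.0512
```

```bash
python3 w.py w6
```

```text
8.375 [0.5268 0.1083 0.141 ] [-3.1392e+00  1.1000e-03  1.6779e+00] [ 0.79 -0.01  0.34] 0.0512
```

View pics/w6.png

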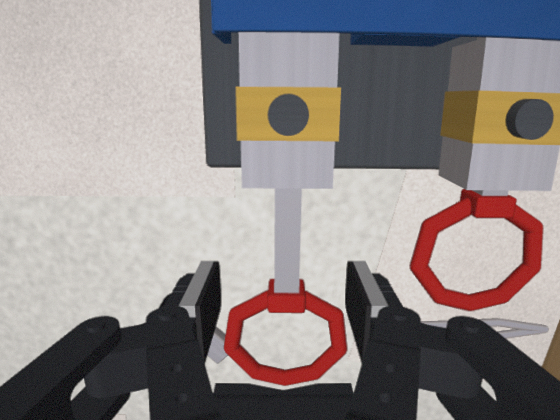

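apply_moves(commands=[[0,0.3,3,0],[0,0,2,0],[0,0,0,0]])

```text
clock: 8.8
eef_pos: [0.5285, 0.108, 0.0899]
eef_rot: [-3.136, 0.001, 1.676]
ft_force: [0.4, 0.3, 0.1]
finger_gap: 0.0512
```

apply_moves(commands=[[0,0,1.5,0],[0,0,0.9,0],[0,0,0,0]])

```text
clock: 9.18
eef_pos: [0.5298, 0.1096, 0.0675]
eef_rot: [-3.14, 0.0, 1.678]
ft_force: [0.0, 0.3, -0.0]
finger_gap: 0.0512
```

```bash
python3 w.py w7
```

```text
9.175 [0.5298 0.1096 0.0675] [-3.1399e+00  1.0000e-04  1.6783e+00] [ 0.04  0.33 -0.04] 0.0512
```

View pics/w7.png

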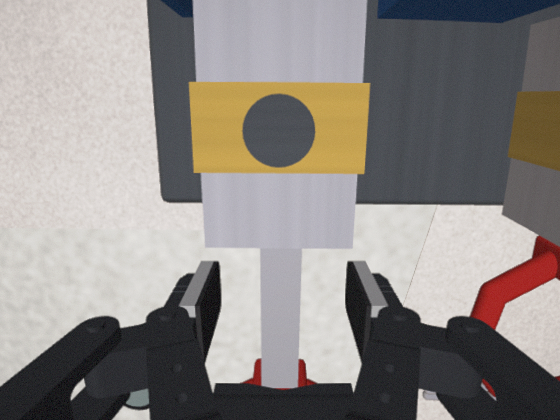

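The shank (column 281) lies midway between the pads (column 283). I'm closing.

apply_moves(commands=[[0,0,0,0],[0,0,0,0],[0,0,0,0],[0,0,0,0]], fingers=0)

```text
clock: 9.72
eef_pos: [0.5301, 0.1096, 0.0688]
eef_rot: [-3.141, 0.001, 1.679]
ft_force: [-3.0, -0.8, 6.2]
finger_gap: 0.0127
```

apply_moves(commands=[[0,0,0,0],[0,0,0,0]])

```text
clock: 9.98
eef_pos: [0.5301, 0.1097, 0.0688]
eef_rot: [-3.141, 0.001, 1.679]
ft_force: [-2.9, -2.3, 6.2]
finger_gap: 0.0127
```

apply_moves(commands=[[0,-0.05,-0.1,0],[0,0,0,0]])

```text
clock: 10.22
eef_pos: [0.5299, 0.1096, 0.069]
eef_rot: [-3.142, -0.0, 1.678]
ft_force: [-0.4, -0.0, -0.8]
finger_gap: 0.0131
```

apply_moves(commands=[[-0.2,0,0,0],[-0.2,0,0,0]])

```text
clock: 10.48
eef_pos: [0.53, 0.1082, 0.0689]
eef_rot: [3.141, -0.003, 1.68]
ft_force: [-0.9, 3.5, -2.9]
finger_gap: 0.0125
```

apply_moves(commands=[[-0.2,0,0,0],[-0.2,0,0,0]])

```text
clock: 10.72
eef_pos: [0.5309, 0.1002, 0.0689]
eef_rot: [-3.141, 0.001, 1.677]
ft_force: [0.0, 0.5, -3.0]
finger_gap: 0.0128
```

apply_moves(commands=[[-0.3,0,0,0],[-0.3,0,0,0],[-0.3,0,0,0]])

```text
clock: 11.1
eef_pos: [0.5318, 0.0924, 0.0692]
eef_rot: [-3.141, 0.0, 1.678]
ft_force: [-0.1, 0.7, -4.5]
finger_gap: 0.0132
```

apply_moves(commands=[[-0.3,0,0,0],[-0.3,0,0,0],[-0.3,0,0,0]])

```text
clock: 11.48
eef_pos: [0.5325, 0.0876, 0.0693]
eef_rot: [3.141, -0.005, 1.68]
ft_force: [-0.9, 9.3, -6.2]
finger_gap: 0.0128
```

apply_moves(commands=[[-0.3,0,0,0],[-0.3,0,0,0],[-0.3,0,0,0]])

```text
clock: 11.85
eef_pos: [0.5327, 0.0794, 0.0689]
eef_rot: [-3.141, -0.004, 1.683]
ft_force: [-0.4, 4.8, -8.0]
finger_gap: 0.013
```

```bash
python3 w.py w8
```

```text
11.85 [0.5327 0.0794 0.0689] [-3.1414 -0.0044  1.6831] [-0.37  4.84 -7.97] 0.013
```

View pics/w8.png

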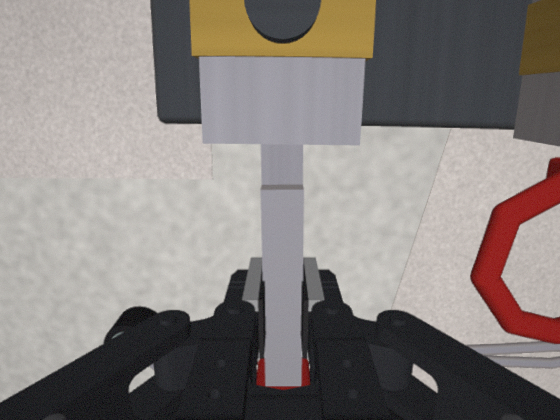

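The notch edge (row 187) is out of the mouth and the bar is in line, so the offset is about 91 mm.

apply_moves(commands=[[-0.3,0,0,0],[-0.3,0,0,0]])

```text
clock: 12.15
eef_pos: [0.5336, 0.0688, 0.0687]
eef_rot: [-3.14, -0.0, 1.679]
ft_force: [-0.5, 3.8, -8.3]
finger_gap: 0.0127
```

apply_moves(commands=[[-0.3,0,0,0],[-0.3,0,0,0],[-0.3,0,0,0]])

```text
clock: 12.52
eef_pos: [0.5358, 0.0591, 0.0696]
eef_rot: [3.141, 0.001, 1.677]
ft_force: [-0.6, 1.9, -5.4]
finger_gap: 0.0133
```

apply_moves(commands=[[-0.3,0,0,0],[-0.3,0,0,0],[-0.3,0,0,0]])

```text
clock: 12.9
eef_pos: [0.5367, 0.0508, 0.0695]
eef_rot: [3.141, 0.0, 1.678]
ft_force: [-0.5, 2.2, -4.9]
finger_gap: 0.0126
```

```bash
python3 w.py w9; python3 w.py s9 side
```

```text
12.9 [0.5367 0.0508 0.0695] [3.1410e+00 1.0000e-04 1.6779e+00] [-0.55  2.16 -4.94] 0.0126
12.95 [0.5367 0.0501 0.0694] [3.1412e+00 7.0000e-04 1.6773e+00] [-0.6   1.73 -3.94] 0.013
```

View pics/w9.png

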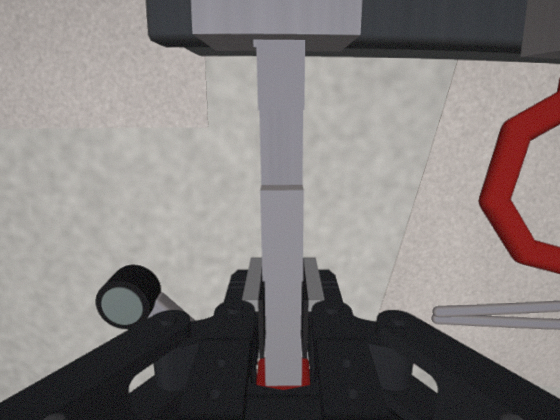

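apply_moves(commands=[[-0.3,0,0,0],[-0.3,0,0,0],[-0.3,0,0,0]])

```text
clock: 13.38
eef_pos: [0.538, 0.0416, 0.0697]
eef_rot: [3.141, 0.0, 1.678]
ft_force: [0.7, -0.2, -3.6]
finger_gap: 0.0128
```

apply_moves(commands=[[-0.4,0,0,0],[-0.5,0,0,0],[-0.6,0,0,0],[-0.5,0,0,0],[0,0,0,0]])

```text
clock: 14.0
eef_pos: [0.5396, 0.0213, 0.0692]
eef_rot: [-3.142, 0.0, 1.677]
ft_force: [0.5, 0.3, -2.9]
finger_gap: 0.0128
```

```bash
python3 w.py w10; python3 w.py s10 side
```

```text
14.0 [0.5396 0.0213 0.0692] [-3.1415e+00  4.0000e-04  1.6768e+00] [ 0.48  0.27 -2.86] 0.0128
14.05 [0.5395 0.0219 0.0693] [ 3.1416 -0.      1.6774] [ 0.34  0.9  -2.75] 0.0127
```

View pics/w10.png

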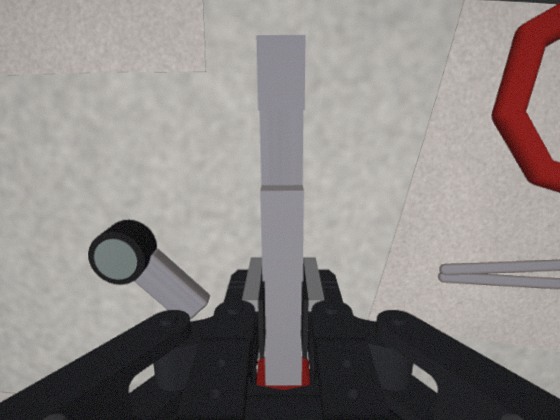

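View pics/s10.png

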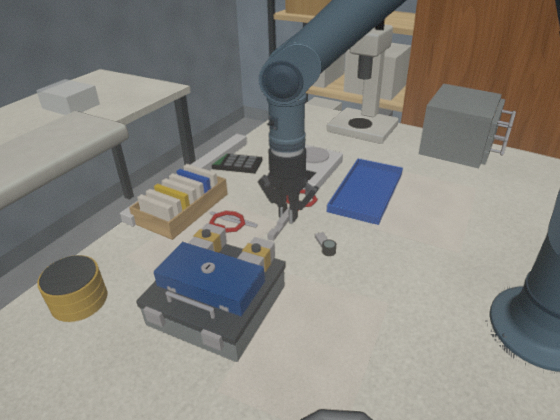

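```bash
python3 - <<'E'
from plan import *
from scipy.optimize import least_squares
im=cv2.imread("pics/s10.png"); cv2.imwrite("pics/s10c.png",cv2.resize(im[170:260,240:340],None,fx=6,fy=6,interpolation=cv2.INTER_CUBIC))
o=pickle.load(open("pics/w10.pkl","rb")); th=o["eef_rot"][2]
px=np.array([(257,35),(305,35),(259.5,109),(303.5,109),(261,187),(303,187)],float)
B=np.array([(-7,125),(7,125),(-7,104),(7,104),(-7,79),(7,79)])/1e3
T=np.array(o["eef_pos"]); ex=np.array([np.cos(th),np.sin(th),0]);ey=np.array([np.sin(th),-np.cos(th),0]);ez=np.array([0,0,1.])
def W(v,b,h=.007):
    # v: grip y on bar, lateral, pitch(tail up), yaw, z of axis at grip
    g,l,p,a=v; d=b[:,1]-g
    return T+ez*.0187+np.outer(d*np.cos(p)-h*np.sin(p),ex)+np.outer(l+b[:,0]+a*d,ey)+np.outer(d*np.sin(p)+h*np.cos(p),ez)
f=lambda v:(proj("wrist",W(v,B),o)-px).ravel()
r=least_squares(f,[.033,0,0,0]);print(r.x.round(4),f(r.x).reshape(-1,2).round(1).tolist())
print("tail",W(r.x,np.array([[0,.125]]),0),"ring",W(r.x,np.array([[0,-.073]]),0))
E
```

```text
[ 0.0349  0.0004 -0.0473 -0.0056] [[0.4, 0.5], [-0.4, 0.5], [-0.8, -1.2], [0.7, -1.2], [-0.7, 0.7], [0.7, 0.7]]
tail [[0.52987812 0.11081072 0.08366557]] ring [[ 0.55190505 -0.08574031  0.0930333 ]]
```

View pics/s10c.png

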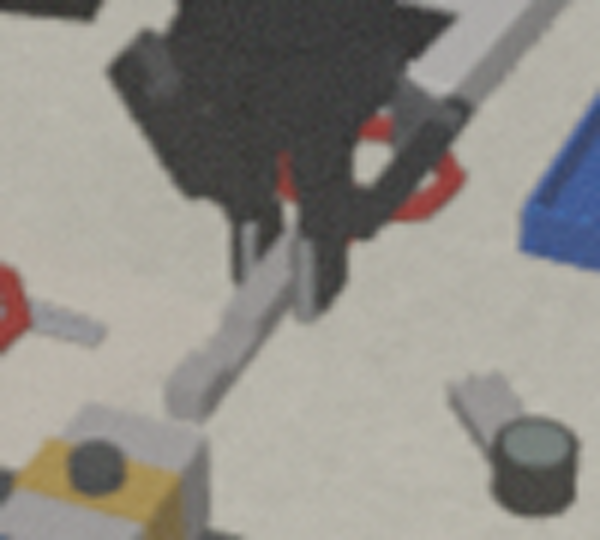

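```bash
python3 - <<'E'
from plan import *
print(np.round(get_obs()["joint_positions"],2))
plan([((.5395,.0219,.15),1.677),((.52,-.08,.16),1.677),((.4624,-.269,.14),.075)])
im=cv2.imread("pics/top0.png")
cv2.imwrite("pics/top0t.png",cv2.resize(im[135:310,330:490],None,fx=3.4,fy=3.4,interpolation=cv2.INTER_CUBIC))
E
```

```text
[ 0.33  0.44 -0.53  1.96  0.3   0.81 -0.25]
[[np.float64(-0.02), np.float64(-0.0), np.float64(-4.04), np.float64(0.03)], [np.float64(-0.02), np.float64(-0.0), np.float64(-4.04), np.float64(0.03)], [np.float64(-4.96), np.float64(-1.51), np.float64(-0.5), np.float64(-0.0)], [np.float64(-4.96), np.float64(-1.51), np.float64(-0.5), np.float64(-0.0)], [np.float64(-1.82), np.float64(-0.77), np.float64(0.2), np.float64(9.18)], [np.float64(-1.92), np.float64(-0.47), np.float64(0.2), np.float64(9.18)], [np.float64(-1.97), np.float64(-0.16), np.float64(0.2), np.float64(9.18)], [np.float64(-1.97), np.float64(0.16), np.float64(0.2), np.float64(9.18)], [np.float64(-1.92), np.float64(0.47), np.float64(0.2), np.float64(9.18)], [np.float64(-1.82), np.float64(0.77), np.float64(0.2), np.float64(9.18)]]
[[np.float64(-1.67), np.float64(1.05), np.float64(0.2), np.float64(9.18)], [np.float64(-1.49), np.float64(1.3), np.float64(0.2), np.float64(9.18)], [np.float64(-1.26), np.float64(1.52), np.float64(0.2), np.float64(9.18)], [np.float64(-1.0), np.float64(1.7), np.float64(0.2), np.float64(9.18)]]
```

View pics/top0t.png

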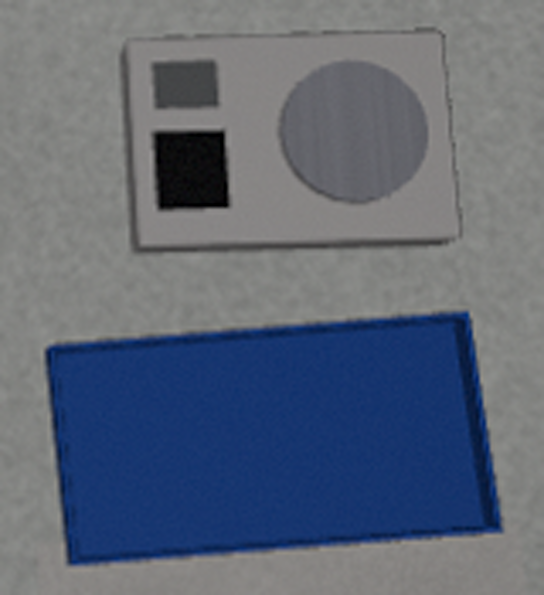

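```bash
python3 - <<'E'
from plan import *
from scipy.optimize import least_squares
px=np.array([(48,347),(468,312),(501,530),(70,563)])/3.4+[330,135]-.35
X=np.array([(.0675,.13,.024),(.0675,-.13,.024),(-.0675,-.13,.024),(-.0675,.13,.024)])
def f(v):
    c,s=np.cos(v[2]),np.sin(v[2]);W=X.copy();W[:,0]=v[0]+c*X[:,0]-s*X[:,1];W[:,1]=v[1]+s*X[:,0]+c*X[:,1]
    return (proj("top",W)-px).ravel()
r=least_squares(f,[.46,-.27,.08]);print(r.x.round(4),f(r.x).round(1))
for a in [(136,245),(460,238)]: print(onz("top",np.array(a)/3.4+[330,135],.042).round(4))
t=r.x
plan([((.5395,.0219,.15),1.677),((.52,-.08,.16),1.677),((t[0],t[1],.14),t[2])],amax=6.5)
E
```

```text
[ 0.4631 -0.2678  0.0846] [-0.3 -0.9 -0.1 -0.5  0.3  0.6  0.1  0.8]
[ 0.5777 -0.1867  0.042 ]
[ 0.5826 -0.3834  0.042 ]
[[np.float64(-0.02), np.float64(-0.0), np.float64(-4.04), np.float64(0.03)], [np.float64(-0.02), np.float64(-0.0), np.float64(-4.04), np.float64(0.03)], [np.float64(-4.96), np.float64(-1.51), np.float64(-0.5), np.float64(-0.0)], [np.float64(-4.96), np.float64(-1.51), np.float64(-0.5), np.float64(-0.0)], [np.float64(-1.2), np.float64(-0.51), np.float64(0.13), np.float64(6.08)], [np.float64(-1.25), np.float64(-0.38), np.float64(0.13), np.float64(6.08)], [np.float64(-1.28), np.float64(-0.24), np.float64(0.13), np.float64(6.08)], [np.float64(-1.3), np.float64(-0.11), np.float64(0.13), np.float64(6.08)], [np.float64(-1.31), np.float64(0.03), np.float64(0.13), np.float64(6.08)], [np.float64(-1.3), np.float64(0.17), np.float64(0.13), np.float64(6.08)]]
[[np.float64(-1.27), np.float64(0.31), np.float64(0.13), np.float64(6.08)], [np.float64(-1.23), np.float64(0.44), np.float64(0.13), np.float64(6.08)], [np.float64(-1.18), np.float64(0.57), np.float64(0.13), np.float64(6.08)], [np.float64(-1.11), np.float64(0.69), np.float64(0.13), np.float64(6.08)], [np.float64(-1.03), np.float64(0.8), np.float64(0.13), np.float64(6.08)], [np.float64(-0.94), np.float64(0.91), np.float64(0.13), np.float64(6.08)], [np.float64(-0.84), np.float64(1.0), np.float64(0.13), np.float64(6.08)], [np.float64(-0.73), np.float64(1.09), np.float64(0.13), np.float64(6.08)], [np.float64(-0.61), np.float64(1.16), np.float64(0.13), np.float64(6.08)]]
```

apply_moves(commands=[[0,0,-3,0],[0,0,-5,0],[-5,-1.5,-0.5,0],[-5,-1.5,-0.5,0],[-1.2,-0.5,0.1,6.1],[-1.2,-0.4,0.1,6.1],[-1.3,-0.2,0.1,6.1],[-1.3,-0.1,0.1,6.1],[-1.3,0,0.1,6.1],[-1.3,0.2,0.1,6.1]])

```text
clock: 15.35
eef_pos: [0.4978, -0.1548, 0.1532]
eef_rot: [-3.141, -0.0, 1.037]
ft_force: [1.1, -0.0, -3.3]
finger_gap: 0.0125
```

apply_moves(commands=[[-1.3,0.3,0.1,6.1],[-1.2,0.4,0.1,6.1],[-1.2,0.6,0.1,6.1],[-1.1,0.7,0.1,6.1],[-1,0.8,0.1,6.1],[-0.9,0.9,0.1,6.1],[-0.8,1,0.1,6.1],[-0.7,1.1,0.1,6.1],[-0.6,1.2,0.1,6.1],[0,0,0,0]])

```text
clock: 16.6
eef_pos: [0.4645, -0.2683, 0.1441]
eef_rot: [3.141, 0.001, 0.081]
ft_force: [-0.7, -0.3, -3.2]
finger_gap: 0.0128
```

apply_moves(commands=[[0,0,0,0],[0,0,0,0]])

```text
clock: 16.85
eef_pos: [0.4654, -0.2665, 0.1443]
eef_rot: [-3.141, -0.0, 0.084]
ft_force: [0.0, -0.4, -3.6]
finger_gap: 0.0129
```

```bash
python3 w.py w11; python3 w.py s11 side; python3 - <<'E'
from plan import *
plan([((.463,-.268,.06),.085)])
E
```

```text
16.85 [ 0.4654 -0.2665  0.1443] [-3.1411e+00 -2.0000e-04  8.3600e-02] [ 0.05 -0.37 -3.56] 0.0129
16.9 [ 0.4654 -0.2667  0.1443] [-3.1412e+00 -2.0000e-04  8.3300e-02] [ 0.45 -0.67 -2.64] 0.0129
[[np.float64(-0.12), np.float64(0.05), np.float64(4.22), np.float64(-0.06)], [np.float64(-0.12), np.float64(0.05), np.float64(4.22), np.float64(-0.06)]]
```

View pics/w11.png

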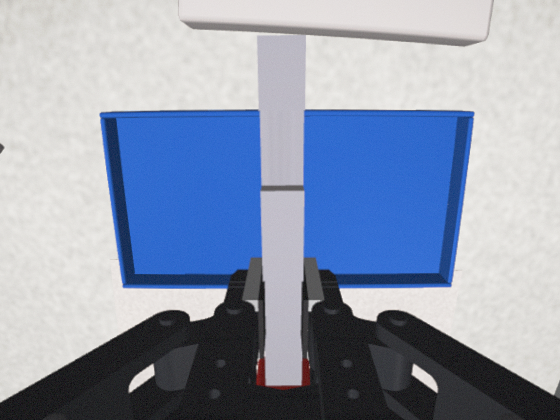

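View pics/s11.png

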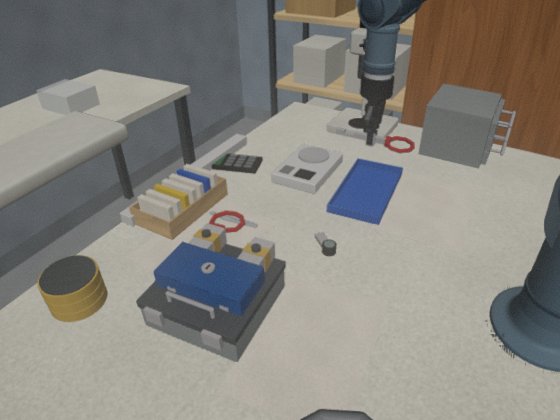

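```bash
python3 - <<'E'
from plan import *
o=pickle.load(open("pics/w11.pkl","rb"))
P=np.array([onz("wrist",a,.024,o) for a in [(101,112.5),(473.5,112),(452,287.5),(123,287)]]);print(P.round(4),P.mean(0))
print(np.linalg.norm(P[0]-P[1]),np.linalg.norm(P[1]-P[2]))
for a in [(190,27),(478,45)]: print(onz("wrist",a,.042,o).round(4))
E
```

```text
[[ 0.5188 -0.1372  0.024 ]
 [ 0.5406 -0.3923  0.024 ]
 [ 0.4073 -0.4053  0.024 ]
 [ 0.3864 -0.1478  0.024 ]] [ 0.46327825 -0.2706539   0.024     ]
0.2560110596984448 0.13392398547282464
[ 0.5747 -0.2018  0.042 ]
[ 0.5805 -0.3779  0.042 ]
```

apply_moves(commands=[[-0.2,0.2,3,0],[0,0,3,0],[0,0,3,0],[0,0,1.5,0],[0,0,0.8,0],[0,0,0,0]])

```text
clock: 17.7
eef_pos: [0.4635, -0.2698, 0.0314]
eef_rot: [3.142, -0.0, 0.081]
ft_force: [0.2, 0.3, -2.9]
finger_gap: 0.0129
```

apply_moves(commands=[[0,0,0.4,0],[0,0,0.4,0]])

```text
clock: 17.95
eef_pos: [0.4639, -0.2702, 0.024]
eef_rot: [3.141, -0.002, 0.081]
ft_force: [0.4, -0.6, -2.0]
finger_gap: 0.0131
```

apply_moves(commands=[[0,0,0.3,0],[0,0,0,0]])

```text
clock: 18.2
eef_pos: [0.4629, -0.2697, 0.0201]
eef_rot: [-3.141, 0.0, 0.081]
ft_force: [0.4, -0.3, -3.0]
finger_gap: 0.013
```

apply_moves(commands=[[0,0,0.2,0],[0,0,0,0]])

```text
clock: 18.45
eef_pos: [0.463, -0.2697, 0.0181]
eef_rot: [-3.141, 0.0, 0.081]
ft_force: [0.0, -0.2, -2.9]
finger_gap: 0.0128
```

apply_moves(commands=[[0,0,0.2,0],[0,0,0,0]])

```text
clock: 18.7
eef_pos: [0.463, -0.2697, 0.0161]
eef_rot: [-3.141, 0.0, 0.081]
ft_force: [-0.1, -0.6, -2.4]
finger_gap: 0.0128
```

apply_moves(commands=[[0,0,0.2,0],[0,0,0,0]])

```text
clock: 18.95
eef_pos: [0.4634, -0.2699, 0.0145]
eef_rot: [3.141, -0.0, 0.081]
ft_force: [0.5, 0.7, -1.1]
finger_gap: 0.0129
```

```bash
python3 w.py w12; python3 w.py s12 side
```

```text
18.95 [ 0.4634 -0.2699  0.0145] [ 3.1414e+00 -2.0000e-04  8.1200e-02] [ 0.52  0.67 -1.09] 0.0129
19.0 [ 0.4633 -0.2699  0.0145] [ 3.1414e+00 -2.0000e-04  8.1200e-02] [-0.28  0.33 -1.5 ] 0.0131
```

View pics/w12.png

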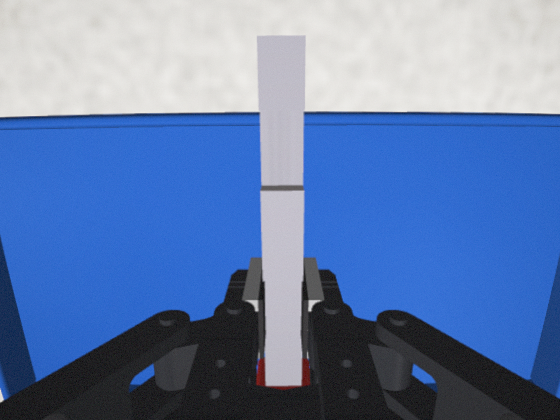

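```bash
python3 - <<'E'
import cv2
im=cv2.imread("pics/s12.png"); cv2.imwrite("pics/s12c.png",cv2.resize(im[110:230,300:440],None,fx=5,fy=5,interpolation=cv2.INTER_CUBIC))
E
```

```text
(no output)
```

View pics/s12c.png

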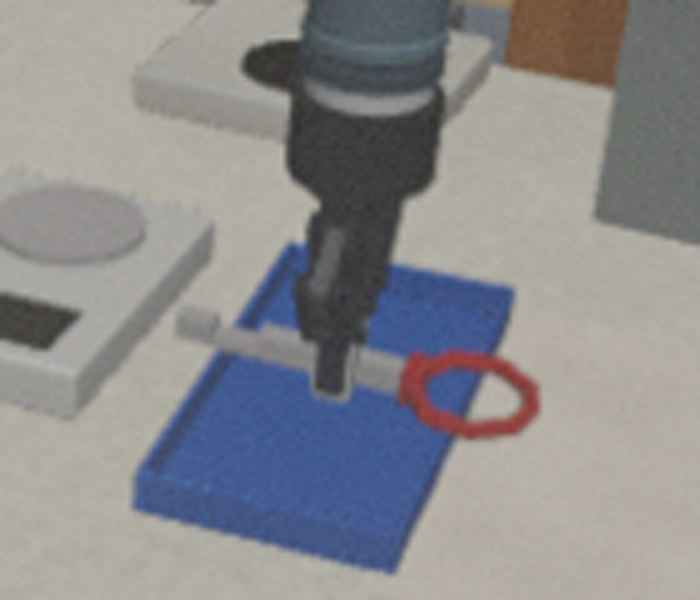

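The bar lies across both long walls and the tail contact has begun. I'm lowering further.

apply_moves(commands=[[0,0,0.15,0],[0,0,0,0]])

```text
clock: 19.3
eef_pos: [0.4635, -0.2699, 0.0134]
eef_rot: [3.141, -0.0, 0.081]
ft_force: [-1.0, 0.5, 3.0]
finger_gap: 0.0128
```

apply_moves(commands=[[0,0,0.15,0],[0,0,0,0]])

```text
clock: 19.55
eef_pos: [0.4636, -0.2699, 0.0129]
eef_rot: [3.141, 0.0, 0.081]
ft_force: [-2.6, 2.0, 12.2]
finger_gap: 0.0131
```

apply_moves(commands=[[0,0,0.15,0],[0,0,0,0]])

```text
clock: 19.8
eef_pos: [0.4636, -0.27, 0.0128]
eef_rot: [3.141, 0.001, 0.081]
ft_force: [-6.7, 2.5, 21.5]
finger_gap: 0.0125
```

apply_moves(commands=[[0,0,-0.25,0],[0,0,0,0]])

```text
clock: 20.05
eef_pos: [0.4635, -0.2699, 0.013]
eef_rot: [3.141, -0.001, 0.081]
ft_force: [-0.3, 1.2, 7.3]
finger_gap: 0.0125
```

apply_moves(commands=[[0,0,0,0],[0,0,0,0],[0,0,0,0]], fingers=0.35)

```text
clock: 20.42
eef_pos: [0.463, -0.2697, 0.0118]
eef_rot: [-3.141, 0.0, 0.081]
ft_force: [-0.2, 0.4, -0.3]
finger_gap: 0.03
```

```bash
python3 w.py w13; python3 w.py s13 side; python3 - <<'E'
import cv2
im=cv2.imread("pics/s13.png"); cv2.imwrite("pics/s13c.png",cv2.resize(im[110:230,300:440],None,fx=5,fy=5,interpolation=cv2.INTER_CUBIC))
E
```

```text
20.425 [ 0.463  -0.2697  0.0118] [-3.1413e+00  3.0000e-04  8.0900e-02] [-0.16  0.36 -0.27] 0.03
20.475 [ 0.463  -0.2697  0.0119] [-3.1413e+00  3.0000e-04  8.1000e-02] [-0.09  0.43 -0.  ] 0.0296
```

View pics/w13.png

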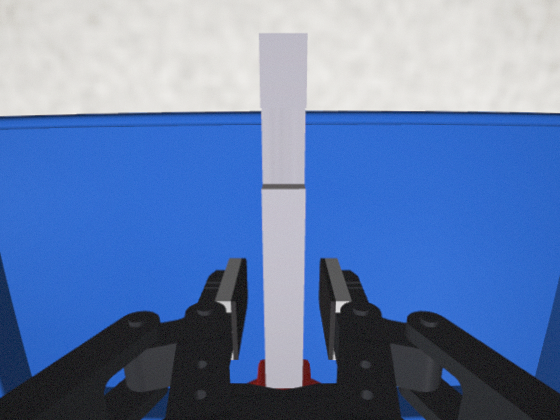

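View pics/s13c.png

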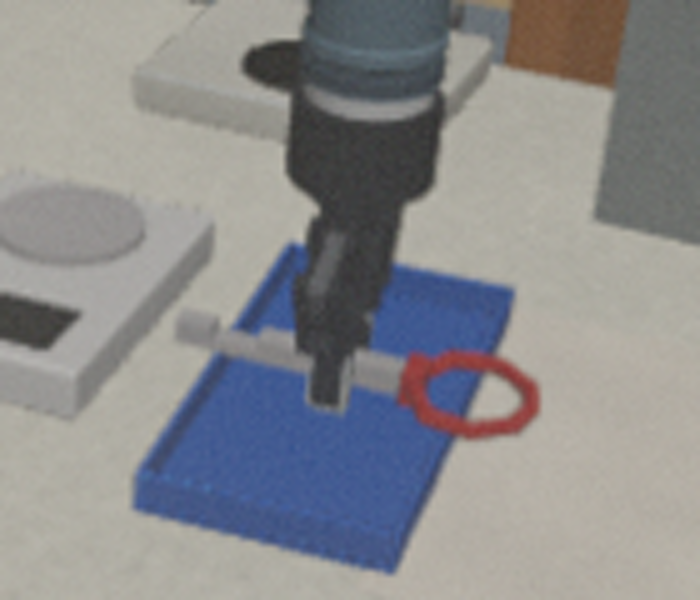

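The bar rests stably on the walls. I'm regripping 12 mm shallower so the finger tips will clear the tray floor.

apply_moves(commands=[[0,0,-0.6,0],[0,0,-0.6,0],[0,0,0,0]])

```text
clock: 20.9
eef_pos: [0.464, -0.2702, 0.0252]
eef_rot: [3.141, -0.002, 0.081]
ft_force: [0.7, -0.6, -0.3]
finger_gap: 0.0299
```

apply_moves(commands=[[0,0,0,0],[0,0,0,0],[0,0,0,0],[0,0,0,0]], fingers=0)

```text
clock: 21.4
eef_pos: [0.4633, -0.2699, 0.0247]
eef_rot: [3.141, -0.0, 0.081]
ft_force: [-1.1, -0.4, 5.1]
finger_gap: 0.012
```

apply_moves(commands=[[0,0,-0.3,0],[0,0,-0.3,0],[0,0,0,0]])

```text
clock: 21.78
eef_pos: [0.4628, -0.2696, 0.0299]
eef_rot: [-3.141, 0.0, 0.081]
ft_force: [1.0, 0.1, -2.1]
finger_gap: 0.012
```

apply_moves(commands=[[0,0,-0.5,0],[0,0,-1,0],[0,0,0,0]])

```text
clock: 22.15
eef_pos: [0.4643, -0.2704, 0.0466]
eef_rot: [3.14, -0.002, 0.081]
ft_force: [0.0, 0.0, -3.1]
finger_gap: 0.0123
```

```bash
python3 w.py w14; python3 w.py s14 side; python3 - <<'E'
import cv2
im=cv2.imread("pics/s14.png"); cv2.imwrite("pics/s14c.png",cv2.resize(im[110:230,300:440],None,fx=5,fy=5,interpolation=cv2.INTER_CUBIC))
E
```

```text
22.15 [ 0.4643 -0.2704  0.0466] [ 3.14e+00 -2.50e-03  8.10e-02] [ 0.04  0.04 -3.12] 0.0123
22.2 [ 0.4639 -0.2702  0.0462] [ 3.1405e+00 -1.7000e-03  8.1100e-02] [ 0.54  0.42 -3.13] 0.0122
```

View pics/w14.png

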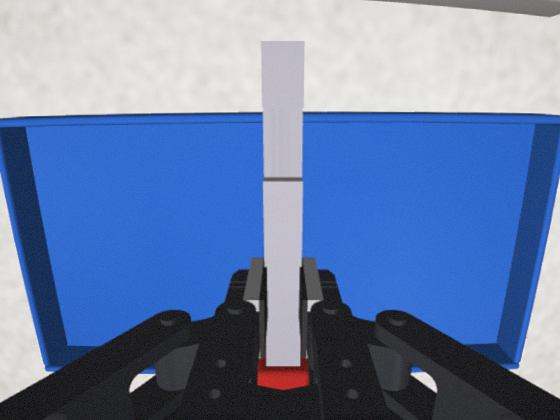

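View pics/s14c.png

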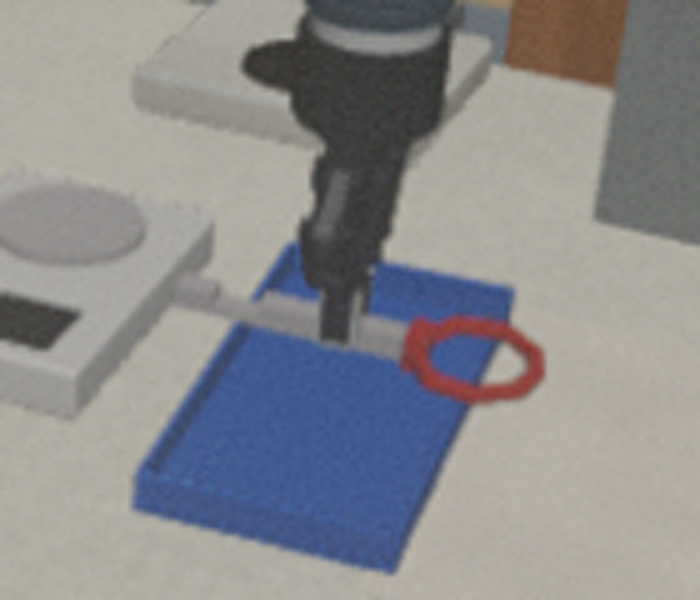

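The bar is held again, level, with the force at its weight only. I'm lifting and turning it along the tray.

apply_moves(commands=[[0,0,-3,0],[0,0,-3,0],[0,0,0,-5],[0,0,0,-5.6],[0,0,0,-5.6],[0,0,0,-5.6],[0,0,0,-5.6],[0,0,0,-5.6],[0,0,0,-5.6],[0,0,0,-5.6]])

```text
clock: 23.5
eef_pos: [0.4627, -0.2696, 0.1049]
eef_rot: [-3.141, 0.0, 0.856]
ft_force: [1.0, -0.4, -3.1]
finger_gap: 0.0121
```

apply_moves(commands=[[0,0,0,-5.6],[0,0,0,-5.6],[0,0,0,-5.6],[0,0,0,-5.6],[0,0,0,-5.6],[0,0,0,-5.6],[0,0,0,-5.6],[0,0,0,-6.8],[0,0,0,0],[0,0,0,0]])

```text
clock: 24.75
eef_pos: [0.4629, -0.2697, 0.1051]
eef_rot: [-3.141, -0.0, 1.654]
ft_force: [-0.2, 0.2, -3.7]
finger_gap: 0.0121
```

```bash
python3 w.py w15;  python3 - <<'E'
from plan import *
plan([((.4624,-.2605,.05),1.655)])
E
```

```text
24.75 [ 0.4629 -0.2697  0.1051] [-3.1412e+00 -2.0000e-04  1.6535e+00] [-0.19  0.2  -3.69] 0.0121
[[np.float64(0.92), np.float64(0.02), np.float64(5.51), np.float64(-0.06)]]
```

View pics/w15.png

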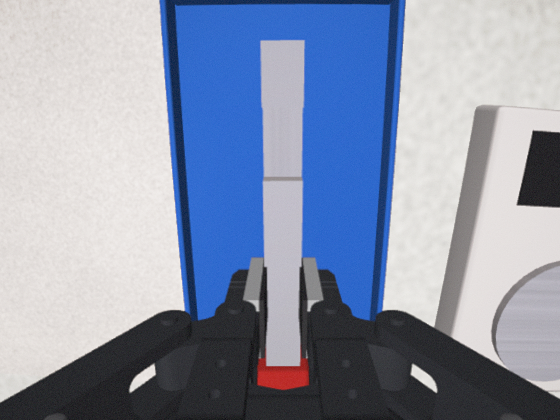

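apply_moves(commands=[[0.9,0,2.5,0],[0,0,2.5,0],[0,0,1.5,0],[0,0,1,0],[0,0,0,0]])

```text
clock: 25.42
eef_pos: [0.4621, -0.2607, 0.0298]
eef_rot: [-3.141, -0.001, 1.655]
ft_force: [-0.1, -0.9, -3.0]
finger_gap: 0.0119
```

```bash
python3 w.py w16; python3 w.py t16 top; python3 - <<'E'
import cv2
im=cv2.imread("pics/t16.png"); cv2.imwrite("pics/t16c.png",cv2.resize(im[180:310,320:500],None,fx=4,fy=4,interpolation=cv2.INTER_CUBIC))
E
```

```text
25.425 [ 0.4621 -0.2607  0.0298] [-3.1407e+00 -6.0000e-04  1.6550e+00] [-0.1  -0.94 -3.  ] 0.0119
25.475 [ 0.4627 -0.261   0.0305] [3.1413e+00 2.0000e-04 1.6550e+00] [-0.8  -0.22 -2.3 ] 0.0126
```

View pics/t16c.png

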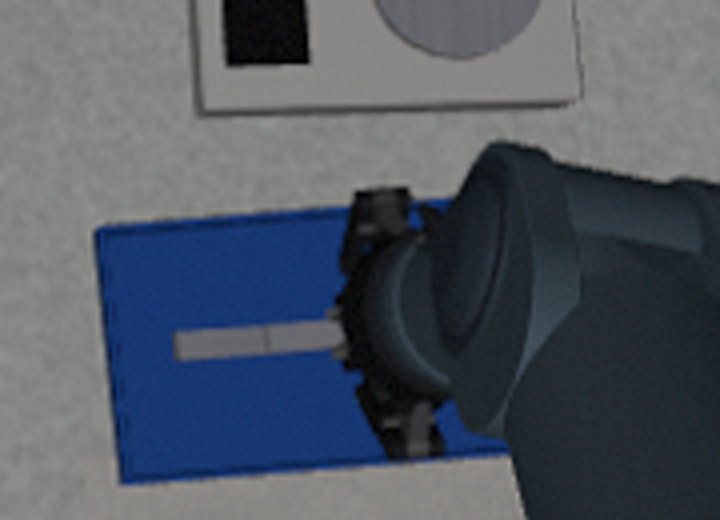

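apply_moves(commands=[[0,0,0.5,0],[0,0,0.5,0],[0,0,0.5,0],[0,0,0,0]])

```text
clock: 26.02
eef_pos: [0.4618, -0.2605, 0.0147]
eef_rot: [-3.14, -0.001, 1.655]
ft_force: [0.0, -0.8, -2.9]
finger_gap: 0.012
```

apply_moves(commands=[[0,0,0.2,0],[0,0,0,0]])

```text
clock: 26.28
eef_pos: [0.4624, -0.2608, 0.0132]
eef_rot: [-3.141, -0.0, 1.655]
ft_force: [0.1, 0.2, -3.1]
finger_gap: 0.0122
```

apply_moves(commands=[[0,0,0.2,0],[0,0,0,0]])

```text
clock: 26.52
eef_pos: [0.4623, -0.2607, 0.0112]
eef_rot: [-3.141, -0.0, 1.655]
ft_force: [-0.4, -0.6, -2.7]
finger_gap: 0.0123
```

apply_moves(commands=[[0,0,0.15,0],[0,0,0,0]])

```text
clock: 26.78
eef_pos: [0.4626, -0.2608, 0.0102]
eef_rot: [-3.142, 0.0, 1.655]
ft_force: [-0.8, 0.4, 1.5]
finger_gap: 0.0123
```

apply_moves(commands=[[0,0,0.15,0],[0,0,0,0]])

```text
clock: 27.02
eef_pos: [0.4626, -0.2606, 0.0096]
eef_rot: [-3.141, 0.0, 1.656]
ft_force: [-3.3, 2.3, 8.4]
finger_gap: 0.0125
```

apply_moves(commands=[[0,0,0.15,0],[0,0,0,0]])

```text
clock: 27.28
eef_pos: [0.4628, -0.2602, 0.0086]
eef_rot: [-3.141, 0.0, 1.656]
ft_force: [-5.5, 3.9, 12.6]
finger_gap: 0.0125
```

```bash
python3 w.py w17; python3 w.py s17 side; python3 - <<'E'
import cv2
im=cv2.imread("pics/s17.png"); cv2.imwrite("pics/s17c.png",cv2.resize(im[110:230,300:440],None,fx=5,fy=5,interpolation=cv2.INTER_CUBIC))
E
```

```text
27.275 [ 0.4628 -0.2602  0.0086] [-3.1409e+00  2.0000e-04  1.6559e+00] [-5.47  3.89 12.63] 0.0125
27.325 [ 0.4628 -0.2602  0.0086] [-3.1409e+00  3.0000e-04  1.6559e+00] [-3.83  3.79 12.89] 0.0121
```

View pics/s17c.png

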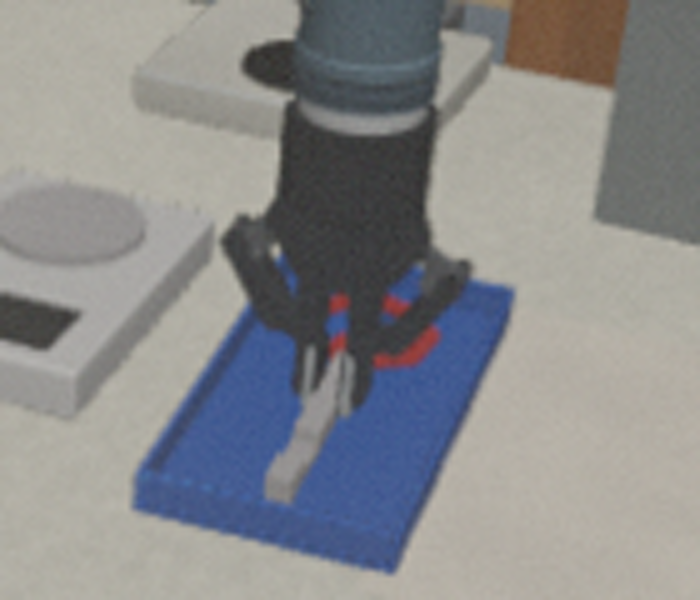

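The bar is on the tray floor within the walls. I'm relieving the press and letting go.

apply_moves(commands=[[0,0,-0.15,0],[0,0,0,0]])

```text
clock: 27.62
eef_pos: [0.4628, -0.2603, 0.009]
eef_rot: [3.141, -0.0, 1.656]
ft_force: [-2.7, 2.9, 6.8]
finger_gap: 0.0123
```

apply_moves(commands=[[0,0,0,0],[0,0,0,0],[0,0,0,0]], fingers=0.35)

```text
clock: 28.0
eef_pos: [0.4625, -0.2612, 0.0081]
eef_rot: [3.141, 0.0, 1.655]
ft_force: [0.9, -0.5, 0.2]
finger_gap: 0.03
```

apply_moves(commands=[[0,0,-1,0],[0,0,-2,0],[0,0,-4,0],[0,0,-5,0],[0,0,0,0]])

```text
clock: 28.62
eef_pos: [0.4668, -0.2627, 0.1346]
eef_rot: [3.132, 0.007, 1.656]
ft_force: [0.9, 0.7, 1.0]
finger_gap: 0.0298
```

apply_moves(commands=[[0,0,-5,0],[3,0,-3,0],[5,0,0,0],[5,0,0,0],[5,0,0,0],[0,0,0,0],[0,0,0,0]])

```text
clock: 29.5
eef_pos: [0.447, -0.0819, 0.2085]
eef_rot: [-3.142, 0.001, 1.656]
ft_force: [0.8, -0.7, -0.4]
finger_gap: 0.0299
```

```bash
python3 w.py w18; python3 w.py s18 side; python3 w.py t18 top
```

```text
29.5 [ 0.447  -0.0819  0.2085] [-3.1416e+00  1.1000e-03  1.6559e+00] [ 0.76 -0.73 -0.38] 0.0299
29.55 [ 0.447  -0.0826  0.2084] [-3.1416e+00  7.0000e-04  1.6540e+00] [ 0.06 -0.47  0.39] 0.0302
29.6 [ 0.4471 -0.083   0.2083] [-3.1415e+00  4.0000e-04  1.6529e+00] [-0.31 -0.57 -0.28] 0.0296
```

View pics/t18.png

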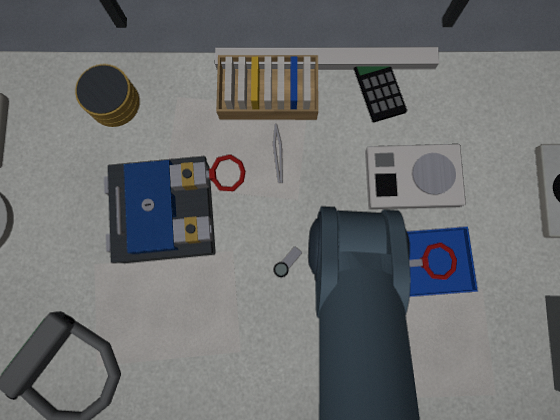

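View pics/s18.png

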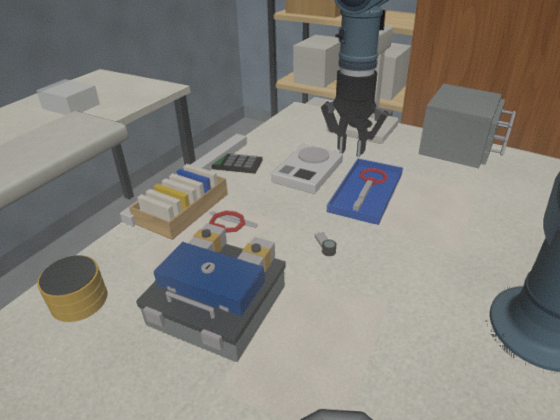

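The bar lies flat inside the blue tray: the ring is at (438,261) in the top view, and the whole bar is within the walls in the side view. The loupe, tweezers and locked bar are in the same places as in the first pictures, and the arm is clear. I'm handing in.

```bash
python3 -c "
from station import arm
print(arm.finish_job())"
```

```text
the job is handed in; nothing more can be done
None
```

The near bar (sleeve at x = -55) was the unlocked one. It now lies flat in the blue tray, released, and the job is handed in at about 29.6 s of the 72 s allowed.

- **Finding it:** I hooked the near ring with shut fingers and pulled in 2 mm steps. It slid at about 7–10 N and kept going past 15 mm without a hard stop. I never touched the far bar.
- **Drawing it:** I pulled it about 56 mm by the ring, then gripped the shank near its middle. From there I drew it straight out until the tail was clear of the mouth.
- **Placing it:** The first grip was too deep to reach the tray floor. I rested the bar across the tray's two long walls, let go of it there, and took it again 12 mm higher. I then turned it along the tray, lowered it until it touched the floor and let go.

**Last checks:**
- The side and top pictures show the bar inside the tray walls.
- The far bar is still in its sleeve, and the loupe and tweezers are where they lay at the start.
- The gripper was clear of everything, and the wrist force read near zero.
- The highest wrist force I read was about 23 N, while resting the bar on the tray walls.

**Disagreement:** After the draw, the wrist picture suggested the bar was tilted in the grip by up to about 3°, while the side picture looked level. One end touched first each time I set the bar down, and it settled by 1–2 mm at most.

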